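# Load the spring cup lift and hold it down

### The arm

A 6-joint arm with a two-finger parallel gripper is mounted at the origin on a cart in front of the work surface, level with it; the furniture and walls round the work are solid. World frame = base frame: x ahead of the robot, y to its left, z up, the work surface at z = 0. Lengths are in m, angles in rad, forces in N, time in s.
With the tool pointing down it reaches from about 0.375 to 0.9 m from the base axis. Payload 3.1 kg.
Tool frame: the origin (TCP) lies on the centre line of the jaws, within the pads' length; the fingertips stand 22 mm ahead of it and the grasp point (between the pads) lies 3 mm ahead of it; z points along the fingers, x is the direction in which the jaws open and shut, and the axes are right-handed (so a half turn about z gives the same grasp; the last joint's range is limited). The gripper opens to 87 mm and grips with 3 to 60 N. Pads are 19 mm wide; open, the fingers measure 117 mm over their backs; the gripper's body (75 mm by 190 mm) begins 51 mm behind the grasp point.
Start: joints at [-1.298, 0.527, 1.433, -0, 1.181, -0.178], TCP at [0.272, -0.563, 0.245] pointing down, gripper open.
Joint ranges: [-3.08, 3.08], [-0.75, 2.2], [0.22, 2.44], [-1.43, 4.57], [0, 2.65], [-2.85, 2.85]. Speed limits (rad/s): [2.79, 2.79, 3.14, 3.14, 3.14, 3.14].

### API

Orientations are given as a unit quaternion [x, y, z, w].
In Python, from rig import robot, camera, order gives the robot as it stands.
- The arm moves only by the shell command python3 -m pendant 'ROWS' [OPENING] [FORCE]. ROWS is JSON, a list of rows, each a list of 2 entries, a list of its own where there are three numbers: the shift along the tool's x, y, z in mm, then the turn about the tool's z in degrees. A call has 1 to 8 rows; each row shifts and turns the commanded pose from where the row before left it, along the tool's axes as they then stand; what a row does not reach is not made up. A row lasts 1/8 s, in which the tool goes at most 62.5 mm and 10.7 degrees, less where a joint would pass 70% of its speed; a pose out of reach is approached as far as the arm can. A call with a gripper value outside its range is refused whole. OPENING is the finger opening in mm, from 0 to 87, set as the call begins (- or left out, the last holds). The fingers move at their own pace and stop on an object; FORCE is the grip in N (left out, the last holds). Time passes only in rows, so rows that do not move let the fingers close. It gives the time, the measured TCP pose, the force and the opening at its end, in the units of the state.
- robot.get_obs(): the state, without advancing time (a new reading comes with each control period).
- camera(name): name is "scene" or "side" or "wrist"; returns a dict with "pixels" (384x512x3 uint8, blue, green, red), "mtx" (3x3 intrinsics, pixels), "R" (3x3) and "t" (3): a world point X has camera coordinates R X + t. Camera axes: x right, y down, z forward; pixel columns grow to the right and rows downward; lengths in m; the calibration is good to about 2 mm. A picture is of the moment at which its call begins. There is no depth.
- order.hand_in(): hands the job in, once; it reports no verdict.
The state is a dict: "time": time; "q": joint angles; "joint_velocities": joint speeds; "joint_torque": joint torques, N m; "position": TCP position; "tool_rot": TCP orientation; "ft_force": force on the tool from outside, world axes, zero at the start; "moment": the same for the moment, N m; "grip_width": finger opening in m.
Only numpy, scipy, OpenCV 4.12 (cv2) and the standard library are available. Lean on these libraries where they do the work, as an engineer would, in place of code of your own. Each camera call takes 0.05 s, during which the arm holds its last target. There are 200 camera calls.

### The job

Nest the two loose steel cups into the steel cup that already stands on the spring-loaded cup lift, so that all three make one upright stack, and let go of them. Then push the lift's black side lever down 25 mm, until the top of its pad is level with the top edge of the longer, lower black mark on the gauge post, and keep holding it there so that I can slide the cover over: finish while your fingers are still pressing the lever. Leave the other things on the worktop where they stand.

Things in the scene. Friction and masses are not known exactly. Their poses are not given: they have to be found in the camera images.
- stand: fixed steel stand. Base 8 thick: 90 wide under the seat (x -40 to +65) with a 44 wide tongue to y = -163; guide column 26 wide, 94 high at x = +53; at y = -146 a gauge post 20 by 8, 60 high with two black marks: upper short one = rest, lower longer one = working mark. Origin: on the worktop under the seat's axis, z up, x away from the robot at yaw 0; the lever points along -y.
- seat (a point): centre of the round seat (diameter 60) on the lift's carriage, 50 above the worktop when up; the lowest cup's underside stands here, inside a ring 4 high, outer diameter 49. Moves down with the lever (same rigid carriage); its axes are the stand's, z up. (Overhead: the wall cabinet's underside is 470 above the worktop and its front 570 ahead of the base.)
- lever_pad (a point): centre of the top face of the lever's black pad, 36 (x) by 40 (y) by 10 thick, 110 from the seat's axis along the stand's -y, level with the seat's top. Press it straight down from above; it stays level.
- mark (a point): middle of the top edge of the lower, longer black mark on the gauge post, 25 above the worktop, 36 beyond the pad's centre along the stand's -y.
- lift (a joint): downward travel of the carriage (seat, stack and lever together) in m: 0 at the top rest, 0.025 at the working mark, stop at 0.032. Spring about 7.5 N at rest rising 0.25 N per mm; the carriage and the cups (about 1 N each) push against it, so holding the loaded lever at the mark takes about 9 to 11 N. It springs back when let go.
- cup_low: stainless-steel dip cup, open at the top: rim diameter 62 with a straight outer band over the top 16, height 50, tapering to a foot of diameter 31; wall 3; inner floor 20 above the underside, so each nested cup stands 20 higher than the one it is in (radial play 2 to 3). 0.07 to 0.13 kg. Origin: centre of the underside, z up. Stands on the seat from the start.
- cup_a: stainless-steel dip cup, open at the top: rim diameter 62 with a straight outer band over the top 16, height 50, tapering to a foot of diameter 31; wall 3; inner floor 20 above the underside, so each nested cup stands 20 higher than the one it is in (radial play 2 to 3). 0.07 to 0.13 kg. Origin: centre of the underside, z up. Stands loose on the worktop left of the lift.
- cup_b: stainless-steel dip cup, open at the top: rim diameter 62 with a straight outer band over the top 16, height 50, tapering to a foot of diameter 31; wall 3; inner floor 20 above the underside, so each nested cup stands 20 higher than the one it is in (radial play 2 to 3). 0.07 to 0.13 kg. Origin: centre of the underside, z up. Stands loose on the worktop right of the lift.
- ramekin_1: bystander: fluted cream ceramic ramekin, diameter 66, height 40 (straight-sided, no foot: not one of the cups). Origin: centre of the underside.
- salt_shaker: bystander: glass salt shaker with grey cap, diameter 44, height 90. Origin: centre of the underside.
- egg_timer: bystander: round wind-up kitchen timer, diameter 66, height 57. Origin: centre of the underside.
- dropper_vanilla: bystander: small dropper bottle, diameter 33, height 102. Origin: centre of the underside.
- spice_1: bystander: spice jar, diameter 46, height 106. Origin: centre of the underside.
- spice_2: bystander: spice jar, diameter 46, height 106. Origin: centre of the underside.
There are look-alikes about, which are no part of the job. What is shaped like the cup_a but yellow is not meant.

How it is judged:
On the way, in this order (a step that is already met when the one before it is completed fails the run):
1. all three cups nested upright on the seat, let go, with the lift still up (z of cup_low in the frame of seat between -0.004 and 0.004 m and ((z of cup_a in the frame of seat between 0.016 and 0.024 m and z of cup_b in the frame of seat between 0.036 and 0.044 m) or (z of cup_b in the frame of seat between 0.016 and 0.024 m and z of cup_a in the frame of seat between 0.036 and 0.044 m)) and horizontal distance between each of cup_a, cup_b, cup_low and seat below 0.009 m and angle between each of cup_a, cup_b, cup_low's own z axis and vertical below 0.12 rad and contact force between the fingers and cup_a below 0.3 N and contact force between the fingers and cup_b below 0.3 N and contact force between the fingers and cup_low below 0.3 N and value of joint lift below 0.012 m), for 0.2 s.
2. lever pressed to the mark by the fingers and held there (z of cup_low in the frame of seat between -0.004 and 0.004 m and ((z of cup_a in the frame of seat between 0.016 and 0.024 m and z of cup_b in the frame of seat between 0.036 and 0.044 m) or (z of cup_b in the frame of seat between 0.016 and 0.024 m and z of cup_a in the frame of seat between 0.036 and 0.044 m)) and horizontal distance between each of cup_a, cup_b, cup_low and seat below 0.009 m and angle between each of cup_a, cup_b, cup_low's own z axis and vertical below 0.12 rad and value of joint lift between 0.021 and 0.029 m and contact force between the fingers and stand above 2 N), for 0.5 s.
At the end, for the whole second after the job is handed in: The three cups are nested upright on the seat (undersides 0, 20 and 40 mm above the seat, each +-4 mm; axis within 9 mm of the seat's; tilt under 0.12 rad), no finger touches them, and the fingers press the lever with over 2 N so that the lift stands still at 25 mm travel (+-4 mm) (all of step 2 and contact force between the fingers and cup_a below 0.3 N and contact force between the fingers and cup_b below 0.3 N and contact force between the fingers and cup_low below 0.3 N and velocity of joint lift between -0.01 and 0.01 m/s); the arm keeps its last pose, push and grip.
It fails at once if another thing on the worktop is moved by more than 30 mm (distance of any of ramekin_1, salt_shaker, egg_timer, dropper_vanilla, spice_1, spice_2 from where it was at the start of the episode above 0.03 m).
It also fails if it takes over 58 s, if anything falls off the work surface, if the arm or the gripper's body presses on something with over 40 N, if the wrist force passes 120 N, or if a joint passes its speed limit or range.

## Working session

There is one attempt and no reset: what is moved stays moved. The work goes in short steps, Python scripts to look and compute and a shell command to move; the robot and the scene stay as the last step left them, time stands still between calls to the robot, and variables do not carry over. Pictures are saved under pics/ and viewed, about 8 in all and at most 12, crops included, and the job is handed in when it is done.

```bash
mkdir -p pics; ls; python3 - <<'E'
from rig import robot,camera
import cv2,numpy as np
o=robot.get_obs();print(o)
a=[]
for n in("scene","side","wrist"):
    c=camera(n);cv2.imwrite(f"pics/{n}0.png",c["pixels"]);np.savez(f"pics/{n}0.npz",**c)
    print(n,c["mtx"].tolist(),np.round(-c["R"].T@c["t"],3),np.round(c["R"],3).tolist())
E
```

```text
pics
{'time': 0.0, 'q': array([-1.29849542e+00,  5.28507305e-01,  1.43389886e+00,  5.12495750e-06,
        1.18135154e+00, -1.78509124e-01]), 'joint_velocities': array([-0.00041628,  0.00046333, -0.00144962,  0.00169357, -0.00127558,
       -0.00102463]), 'joint_torque': array([ 8.31208072e-04, -4.40035343e+01, -1.76589471e+01,  6.34415634e-02,
        5.84493263e-02, -1.64460089e-04]), 'position': array([ 0.2721478 , -0.56188894,  0.24354738]), 'tool_rot': array([ 8.47257737e-01, -5.31180907e-01, -7.98909907e-04, -7.30489465e-04]), 'ft_force': array([ 0.36746635, -0.3982558 ,  0.30049653]), 'moment': array([ 0.04262738,  0.02624596, -0.00465403]), 'grip_width': 0.08699678733324782}
scene [[378.79643350680715, 0.0, 251.20177879663032], [0.0, 378.79643350680715, 195.4100314610591], [0.0, 0.0, 1.0]] [-0.4   -0.754  0.668] [[0.581, -0.814, -0.016], [-0.379, -0.253, -0.89], [0.72, 0.523, -0.456]]
side [[351.84385364177473, 0.0, 255.8942895785018], [0.0, 351.84385364177473, 188.85863674919156], [0.0, 0.0, 1.0]] [0.271 0.792 0.8  ] [[-0.953, -0.303, -0.014], [-0.185, 0.617, -0.765], [0.24, -0.727, -0.644]]
wrist [[307.5196249638089, 0.0, 256.6730385477653], [0.0, 307.5196249638089, 189.98562721051053], [0.0, 0.0, 1.0]] [ 0.333 -0.534  0.383] [[0.435, -0.9, -0.001], [-0.872, -0.422, 0.247], [-0.223, -0.106, -0.969]]
```

View pics/scene0.png

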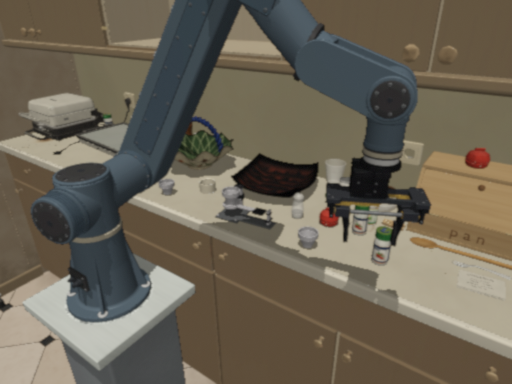

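View pics/side0.png

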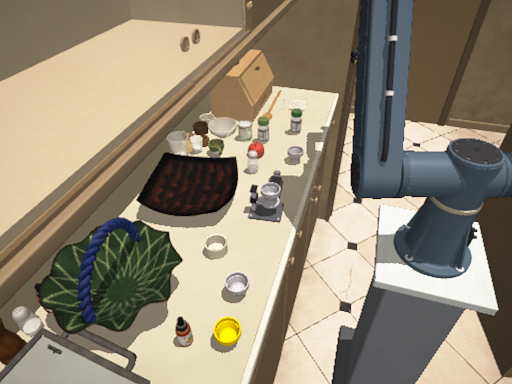

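Scene view: cup_a is at about (168,185), cup_low on the lift at (232,195), cup_b at (308,237) and the ramekin at (207,185). Side view: cup_a (237,285), lift (270,190), cup_b (295,155), yellow look-alike (228,330). I'll enlarge these for a first fix.

```bash
cat > h.py <<'E'
import numpy as np,cv2
def ray(c,p):
    R,t=c["R"],c["t"];d=R.T@np.linalg.inv(c["mtx"])@np.array([p[0],p[1],1.]);return -R.T@t,d/np.linalg.norm(d)
def cross(*cp):
    A=np.zeros((3,3));b=np.zeros(3)
    for c,p in cp:
        o,d=ray(c,p);M=np.eye(3)-np.outer(d,d);A+=M;b+=M@o
    X=np.linalg.solve(A,b);return X,[np.linalg.norm((np.eye(3)-np.outer(d,d))@(X-o)) for o,d in (ray(c,p) for c,p in cp)]
def plane(c,p,z):
    o,d=ray(c,p);return o+d*(z-o[2])/d[2]
def proj(c,X):
    v=c["mtx"]@(c["R"]@np.asarray(X)+c["t"]);return v[:2]/v[2]
E
python3 - <<'E'
import numpy as np
from h import *
s=dict(np.load("pics/scene0.npz"));d=dict(np.load("pics/side0.npz"))
for n,a,b in(("a",(168,182),(237,281)),("low",(232,190),(270,187)),("b",(308,233),(295,151))):
    X,r=cross((s,a),(d,b));print(n,X.round(3),np.round(r,4))
I=[]
for c,(x,y,w,h),k in((s,(150,165,190,95),4),(d,(200,130,130,220),3)):
    I.append(cv2.resize(c["pixels"][y:y+h,x:x+w],None,fx=k,fy=k,interpolation=cv2.INTER_CUBIC))
cv2.imwrite("pics/zs.png",I[0]);
cv2.imwrite("pics/zd.png",I[1][:600])
E
```

```text
a [0.492 0.298 0.045] [0.0038 0.0038]
low [ 0.494 -0.022  0.099] [0.0013 0.0013]
b [ 0.48  -0.323  0.042] [0.0013 0.0013]
```

View pics/zs.png

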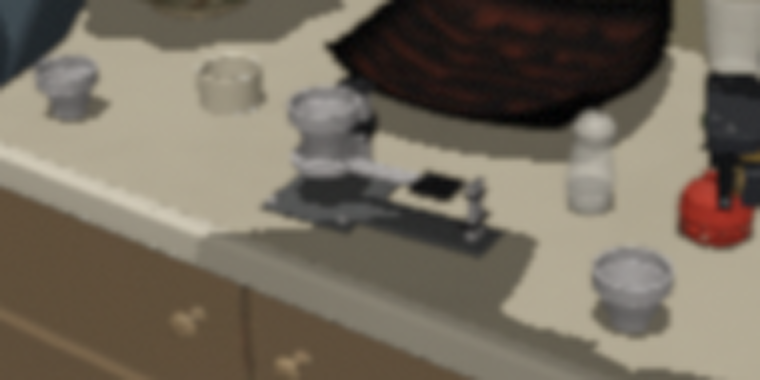

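```bash
python3 - <<'E'
import numpy as np
from h import *
s=dict(np.load("pics/scene0.npz"))
f=lambda x,y:(150+x/4,165+y/4)
for n,p,z in(("pad",f(436,186),.05),("timer",f(715,205),.04),("shaker",f(593,128),.085),("ramekin",f(230,62),.04)): print(n,plane(s,p,z).round(3))
for n,p,z in(("spice lo",(382,258),0),("spice2",(361,231),0)): print(n,plane(s,p,z).round(3))
E
python3 -m pendant '[[[-16,-36,0],0],[[-16,-36,0],0],[[-16,-36,0],0],[[-16,-36,0],0],[[-16,-36,0],0],[[-16,-36,0],0],[[-8,-18,0],0],[[0,0,0],0]]' 87
python3 - <<'E'
from rig import robot,camera
import cv2,numpy as np
from h import *
c=camera("wrist");cv2.imwrite("pics/w1.png",c["pixels"]);np.savez("pics/w1.npz",**c)
for X in([.48,-.323,.05],[.494,-.022,.1]):print(proj(c,X))
E
```

```text
pad [ 0.496 -0.133  0.05 ]
timer [ 0.612 -0.33   0.04 ]
shaker [ 0.599 -0.221  0.085]
ramekin [0.602 0.187 0.04 ]
spice lo [ 0.542 -0.533  0.   ]
spice2 [ 0.647 -0.43   0.   ]
time: 1.15
position: [0.438, -0.3663, 0.2444]
tool_rot: [0.848, -0.53, -0.0, 0.0]
ft_force: [-0.2, 0.1, 0.1]
grip_width: 0.087
[236.34511283 121.15274079]
[-108.16631086  -65.17516206]
```

View pics/w1.png

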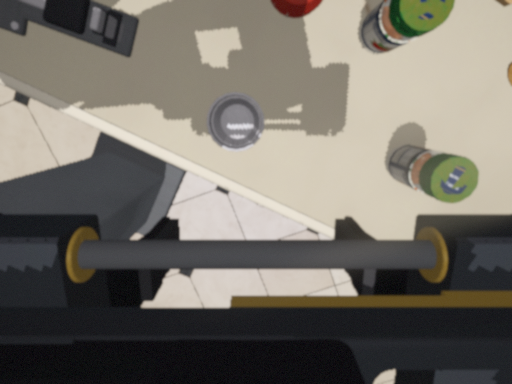

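The first wrist view shows cup_b's rim as a circle centred at about (236,121). It matches the predicted (236,121). Next I move over it and take the second view.

```bash
python3 -m pendant '[[[-10,-25,0],0],[[-10,-25,0],0],[[0,0,0],0],[[0,0,0],0]]'
cat >> h.py <<'E'
def rim(c,p,w=45):
    "rim ellipse centre: bluish-grey steel against the warm worktop, near p"
    x,y=[int(round(v)) for v in p];x0,y0=max(x-w,0),max(y-w,0)
    im=c["pixels"][y0:y+w,x0:x+w].astype(int);m=((im[...,0]-im[...,2])>-2).astype(np.uint8)*255
    m=cv2.morphologyEx(m,cv2.MORPH_OPEN,np.ones((3,3)))
    cs=cv2.findContours(m,cv2.RETR_EXTERNAL,cv2.CHAIN_APPROX_NONE)[0];k=max(cs,key=cv2.contourArea)
    (cx,cy),(a,b),_=cv2.fitEllipse(cv2.convexHull(k));return (cx+x0,cy+y0),(a,b)
E
python3 - <<'E'
from rig import robot,camera
import cv2,numpy as np
from h import *
c=camera("wrist");cv2.imwrite("pics/w2.png",c["pixels"]);np.savez("pics/w2.npz",**c)
c1=dict(np.load("pics/w1.npz"));print(robot.get_obs()["position"])
r1=rim(c1,(236,121));r2=rim(c,proj(c,[.48,-.323,.05]));print(r1,r2)
print(cross((c1,r1[0]),(c,r2[0])),plane(c1,r1[0],.05),plane(c,r2[0],.05))
print((-c["R"].T@c["t"]),c["R"])
E
```

```text
time: 1.7
position: [0.4732, -0.3286, 0.2445]
tool_rot: [0.847, -0.532, 0.0, 0.0]
ft_force: [-0.9, -0.4, -0.7]
grip_width: 0.0869
[ 0.47309206 -0.32856272  0.2444915 ]
((234.92530059814453, 121.58132553100586), (53.817813873291016, 56.7406120300293)) ((252.68101119995117, 165.50390243530273), (53.36648941040039, 53.46367263793945))
(array([ 0.47881042, -0.32174536,  0.04426457]), [np.float64(0.0002744035502309308), np.float64(0.00027440355023097737)]) [ 0.4789417  -0.32183547  0.05      ] [ 0.47993846 -0.32156209  0.05      ]
[ 0.53357623 -0.30024741  0.38331711] [[ 4.34013257e-01 -9.00906034e-01  9.00377821e-04]
 [-8.72887892e-01 -4.20267733e-01  2.47874484e-01]
 [-2.22933218e-01 -1.08366741e-01 -9.68791737e-01]]
```

View pics/w2.png

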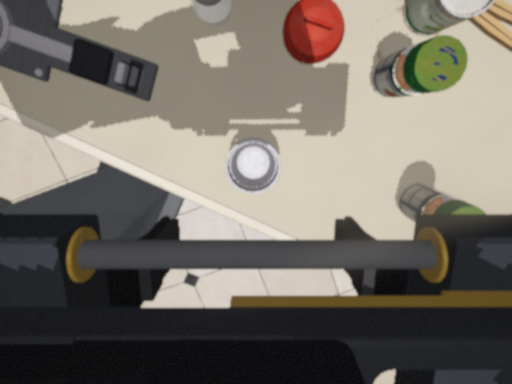

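Cup_b's rim centre is at (0.479, -0.3215). Its height triangulates to 44 mm against the nominal 50, and the two rays agree to 0.3 mm. Descending to grasp its band.

```bash
python3 -m pendant '[[[-4,-8,30],0],[[0,0,40],0],[[0,0,40],0],[[0,0,35],0],[[0,0,25],0],[[0,0,12],0],[[0,0,6],0],[[0,0,0],0]]' 87
python3 -m pendant '[[[0,0,0],0],[[0,0,0],0],[[0,0,0],0],[[0,0,0],0],[[0,0,0],0],[[0,0,0],0]]' 40 20
```

```text
time: 2.75
position: [0.4795, -0.3206, 0.0569]
tool_rot: [0.847, -0.531, 0.0, 0.0]
ft_force: [-0.3, 0.0, 0.1]
grip_width: 0.0873
time: 3.5
position: [0.4796, -0.3202, 0.057]
tool_rot: [0.847, -0.531, 0.0, 0.0]
ft_force: [-0.2, 1.1, 5.6]
grip_width: 0.0621
```

```bash
python3 -m pendant '[[[0,0,-10],0],[[0,0,-25],-8],[[0,0,-35],-10],[[0,0,-35],-10],[[0,0,-35],-10],[[0,0,-30],-10],[[0,0,-20],-10],[[0,0,0],-6]]'
python3 -m pendant '[[[2,-20,0],0],[[4,-40,0],0],[[4,-40,0],0],[[2,-30,0],0],[[2,-20,0],0],[[0,0,0],0],[[0,0,0],0]]'
python3 - <<'E'
from rig import robot,camera
import cv2,numpy as np
from h import *
c=camera("wrist");cv2.imwrite("pics/w3.png",c["pixels"]);np.savez("pics/w3.npz",**c)
print(proj(c,[.494,-.022,.1]),proj(c,[.494,-.132,.05]))
E
```

```text
time: 4.5
position: [0.4799, -0.3206, 0.2488]
tool_rot: [1.0, 0.0, 0.001, 0.001]
ft_force: [0.7, 0.1, -0.6]
grip_width: 0.0621
time: 5.38
position: [0.4941, -0.1708, 0.2466]
tool_rot: [1.0, -0.002, 0.0, 0.0]
ft_force: [0.1, -0.1, -0.9]
grip_width: 0.0621
[255.95445036   8.8999171 ] [256.49460384 137.50577093]
```

View pics/w3.png

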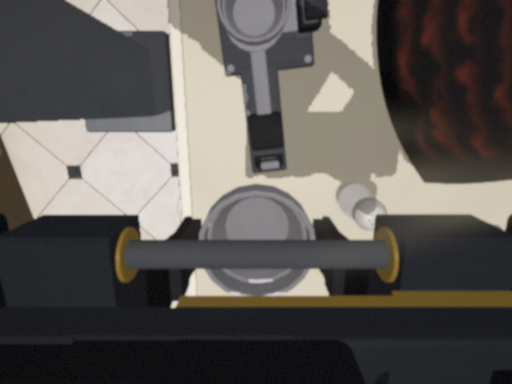

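The lift and the steel cup_low are at the top (about (254,10)) and the black pad is at (266,130), so the stand is yawed slightly. I'll move forward for two rim measurements.

```bash
python3 -m pendant '[[[0,-20,0],0],[[0,-20,0],0],[[0,-10,0],0],[[0,0,0],0],[[0,0,0],0]]'
python3 - <<'E'
from rig import camera
import numpy as np
c=camera("wrist");np.savez("pics/w4.npz",**c)
E
python3 -m pendant '[[[0,-20,0],0],[[0,-20,0],0],[[0,0,0],0],[[0,0,0],0]]'
python3 - <<'E'
from rig import robot,camera
import cv2,numpy as np
from h import *
c5=camera("wrist");np.savez("pics/w5.npz",**c5);c4=dict(np.load("pics/w4.npz"))
P=[];I=[]
for c in(c4,c5):
    g=cv2.cvtColor(c["pixels"],cv2.COLOR_BGR2GRAY);p=proj(c,[.494,-.022,.1])
    x0,y0=int(p[0])-55,max(0,int(p[1])-60);r=g[y0:y0+120,x0:x0+110]
    k=4;r=cv2.GaussianBlur(cv2.resize(r,None,fx=k,fy=k,interpolation=cv2.INTER_CUBIC),(0,0),2)
    h=cv2.HoughCircles(r,cv2.HOUGH_GRADIENT,1,3,param1=80,param2=25,minRadius=29*k,maxRadius=40*k)
    print(p,h[0][:5]/k+[x0,y0,0]);
    v=cv2.cvtColor(r,cv2.COLOR_GRAY2BGR);q=h[0][0];cv2.circle(v,(int(q[0]),int(q[1])),int(q[2]),(0,0,255),1);I.append(v[:,:400])
    P.append((c,(q[0]/k+x0,q[1]/k+y0)))
cv2.imwrite("pics/z45.png",np.hstack([cv2.resize(i,(400,440)) for i in I]))
print(cross(*P),[plane(*p,.1).round(4) for p in P],robot.get_obs()["position"])
E
```

```text
time: 6.05
position: [0.4942, -0.1203, 0.2467]
tool_rot: [1.0, -0.001, 0.0, 0.0]
ft_force: [-0.2, -0.3, -0.2]
grip_width: 0.0618
time: 6.6
position: [0.4942, -0.0801, 0.2466]
tool_rot: [1.0, -0.001, 0.0, 0.0]
ft_force: [0.4, 0.2, -0.5]
grip_width: 0.0619Traceback (most recent call last):
  File "<stdin>", line 11, in <module>
TypeError: 'NoneType' object is not subscriptable
```

```bash
cat >> h.py <<'E'
def circ(c,p,r0,r1,w=60,k=4):
    g=cv2.cvtColor(c["pixels"],cv2.COLOR_BGR2GRAY)
    x0,y0=max(0,int(p[0])-w),max(0,int(p[1])-w);r=g[y0:int(p[1])+w,x0:int(p[0])+w]
    r=cv2.GaussianBlur(cv2.resize(r,None,fx=k,fy=k,interpolation=cv2.INTER_CUBIC),(0,0),2)
    for t in(60,45,35,25,18,12,8):
        h=cv2.HoughCircles(r,cv2.HOUGH_GRADIENT,1.5,3,param1=50,param2=t,minRadius=int(r0*k),maxRadius=int(r1*k))
        if h is not None:break
    v=cv2.cvtColor(r,cv2.COLOR_GRAY2BGR);q=h[0][0];cv2.circle(v,(int(q[0]),int(q[1])),int(q[2]),(0,0,255),1)
    return h[0][:4]/k+[x0,y0,0],v
E
python3 - <<'E'
import cv2,numpy as np
from h import *
P=[];I=[]
for n in"45":
    c=dict(np.load(f"pics/w{n}.npz"));p=proj(c,[.494,-.022,.1]);h,v=circ(c,p,29,40);print(p,h)
    I.append(cv2.resize(v,(400,400)));P.append((c,h[0][:2]))
cv2.imwrite("pics/z45.png",np.hstack(I))
print(cross(*P),[plane(*p,.1).round(4) for p in P])
E
```

```text
[256.13152741  73.48062001] [[251.3125      66.0625      38.11249924]
 [252.4375      66.0625      37.28749847]
 [253.1875      65.6875      36.875     ]
 [250.5625      64.5625      38.07500076]]
[256.31716637 120.55584839] [[254.6875     113.4375      34.36249924]]
(array([ 0.49119457, -0.01582927,  0.09997647]), [np.float64(0.00136184486679727), np.float64(0.0013618448667971556)]) [array([ 0.4898, -0.0159,  0.1   ]), array([ 0.4926, -0.0157,  0.1   ])]
```

View pics/z45.png

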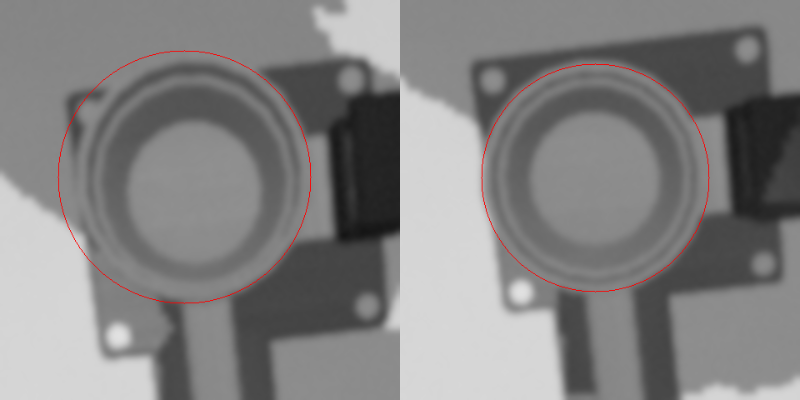

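Right crop: the red circle sits on cup_low's rim (pixel (254.7,113.4)), and z triangulates to 0.100 as expected. The left fit is about 2 px off, so I'll use the right one. The base edges give a stand yaw of about +0.115 rad.

```bash
python3 - <<'E'
import cv2,numpy as np
from h import *
c=dict(np.load("pics/w5.npz"));p=proj(c,[.4942,-.0801,.239]);h,v=circ(c,p,52,64,75,3);print(p,h,[plane(c,q[:2],.24).round(4) for q in h])
c=dict(np.load("pics/w3.npz"));print(plane(c,(266,131),.05))
im=c["pixels"][100:160,235:300];m=(im.max(2)<40).astype(np.uint8)
n,l,s,ce=cv2.connectedComponentsWithStats(m);print(s,ce+[235,100],[plane(c,q+[235,100],.05).round(4) for q in ce])
E
```

```text
[257.06703388 244.14203741] [[259.25       240.75        58.14999771]
 [258.25       242.75        58.75      ]
 [260.25       239.25        58.20000076]
 [255.25       242.75        57.10000229]] [array([ 0.4953, -0.0778,  0.24  ]), array([ 0.4948, -0.0789,  0.24  ]), array([ 0.4958, -0.077 ,  0.24  ]), array([ 0.4933, -0.0789,  0.24  ])]
[ 0.50423114 -0.12513735  0.05      ]
[[   0    0   65   60 3560]
 [  30   12   16   15   98]
 [  14   15   11   16   64]
 [  26   17    1    1    1]
 [  28   18    1    2    2]
 [  18   21    1    1    1]
 [  30   20    2    3    4]
 [  20   22    2    2    2]
 [  23   22    2    2    3]
 [  28   22    1    1    1]
 [  24   25    3    3    5]
 [  45   25    1    2    2]
 [  21   26    1    1    1]
 [  26   27    1    1    1]
 [  40   27    2    1    2]
 [  21   28    1    1    1]
 [  19   30    1    1    1]
 [  26   30    1    1    1]
 [  31   30    1    1    1]
 [  21   32    1    1    1]
 [  24   32    1    1    1]
 [  16   34    1    1    1]
 [  30   34    1    1    1]
 [  17   37    1    1    1]
 [  17   37   30   12  109]
 [  28   38    1    
[... 1744 characters left out ...]
121 ,  0.05  ]), array([ 0.4935, -0.1219,  0.05  ]), array([ 0.4914, -0.124 ,  0.05  ]), array([ 0.4989, -0.1241,  0.05  ]), array([ 0.5042, -0.1241,  0.05  ]), array([ 0.4935, -0.1261,  0.05  ]), array([ 0.4967, -0.1262,  0.05  ]), array([ 0.4881, -0.1282,  0.05  ]), array([ 0.5032, -0.1283,  0.05  ]), array([ 0.4892, -0.1314,  0.05  ]), array([ 0.5027, -0.1402,  0.05  ]), array([ 0.501 , -0.1326,  0.05  ]), array([ 0.515 , -0.1326,  0.05  ]), array([ 0.5199, -0.1342,  0.05  ]), array([ 0.4956, -0.1357,  0.05  ]), array([ 0.4999, -0.1347,  0.05  ]), array([ 0.5151, -0.1358,  0.05  ]), array([ 0.5054, -0.1385,  0.05  ]), array([ 0.5193, -0.1534,  0.05  ]), array([ 0.4951, -0.1545,  0.05  ])]
```

```bash
python3 -m pendant '[[[-1,-20,0],0],[[-1,-25,0],0],[[0,-18,0],0],[[0,0,0],0],[[0,0,20],0],[[0,0,30],0],[[0,0,20],0],[[0,0,0],0]]'
python3 -m pendant '[[[0,0,15],0],[[0,0,12],0],[[0,0,8],0],[[0,0,6],0],[[0,0,3],0],[[0,0,0],0]]'
```

```text
time: 7.65
position: [0.4916, -0.0177, 0.1753]
tool_rot: [1.0, -0.002, -0.002, -0.0]
ft_force: [0.4, -0.4, -0.6]
grip_width: 0.0618
time: 8.4
position: [0.4923, -0.0171, 0.1325]
tool_rot: [1.0, -0.001, -0.0, 0.0]
ft_force: [-1.0, 0.2, -0.8]
grip_width: 0.0625
```

```bash
python3 -m pendant '[[[0,0,2],0],[[0,0,2],0],[[0,0,1],0],[[0,0,0],0],[[0,0,0],0]]'
```

```text
time: 9.02
position: [0.4923, -0.0171, 0.1276]
tool_rot: [1.0, -0.002, 0.0, -0.0]
ft_force: [-0.2, -0.3, -0.3]
grip_width: 0.062
```

```bash
python3 -m pendant '[[[0,0,0],0],[[0,0,0],0],[[0,0,0],0],[[0,0,-10],0],[[0,0,-35],0],[[0,0,-40],0],[[0,0,-30],0],[[0,0,0],0]]' 87
python3 - <<'E'
from rig import robot,camera
import cv2,numpy as np
from h import *
c=camera("wrist");np.savez("pics/w6.npz",**c);print(robot.get_obs()["position"])
p=proj(c,[.4925,-.0157,.12]);h,v=circ(c,p,30,42);print(p,h,[plane(c,q[:2],.12).round(4) for q in h]);cv2.imwrite("pics/z6.png",v)
E
python3 -m pendant '[[[0,-25,0],0],[[0,-45,0],0],[[0,-45,0],0],[[0,-45,0],0],[[0,-45,0],0],[[0,-40,0],0],[[0,-15,0],0],[[0,0,0],0]]'
python3 - <<'E'
from rig import robot,camera
import cv2,numpy as np
from h import *
c=camera("wrist");np.savez("pics/w7.npz",**c);print(robot.get_obs()["position"])
p=proj(c,[.492,.298,.045]);r=rim(c,p,50);print(p,r,plane(c,r[0],.05))
E
python3 -m pendant '[[[0,-25,0],0],[[0,-20,0],0],[[0,0,0],0],[[0,0,0],0]]'
python3 - <<'E'
from rig import robot,camera
import cv2,numpy as np
from h import *
c=camera("wrist");np.savez("pics/w8.npz",**c);print(robot.get_obs()["position"])
c7=dict(np.load("pics/w7.npz"));r7=rim(c7,proj(c7,[.492,.298,.045]),50)
p=proj(c,[.492,.298,.045]);r=rim(c,p,50);print(p,r,plane(c,r[0],.05),cross((c7,r7[0]),(c,r[0])))
z=cv2.imread("pics/z6.png");v=np.zeros((480,992,3),np.uint8);v[:z.shape[0],:480]=z[:480,:480];v[:384,480:]=c["pixels"]
cv2.imwrite("pics/z68.png",cv2.resize(v,(800,387)))
E
```

```text
time: 10.02
position: [0.4939, -0.0175, 0.2455]
tool_rot: [1.0, -0.001, 0.003, 0.001]
ft_force: [-0.2, -0.3, 0.6]
grip_width: 0.0869
[ 0.49273117 -0.01722696  0.24384626]
[254.31456757 186.34215348] [[253.8125     183.9375      34.34999847]
 [253.0625     183.5625      34.72499847]] [array([ 0.4921, -0.0135,  0.12  ]), array([ 0.4914, -0.0132,  0.12  ])]
time: 11.08
position: [0.4924, 0.243, 0.2415]
tool_rot: [1.0, -0.001, -0.001, 0.001]
ft_force: [-0.2, 0.1, -0.6]
grip_width: 0.087
[0.49253517 0.24219477 0.24173811]
[256.71452431 122.05701506] ((253.75207138061523, 115.48486328125), (56.142887115478516, 58.27482604980469)) [0.48892638 0.30488075 0.05      ]
time: 11.62
position: [0.4931, 0.2871, 0.2424]
tool_rot: [1.0, -0.002, -0.0, 0.0]
ft_force: [-0.8, -1.3, -0.8]
grip_width: 0.087
[0.49309765 0.28707098 0.24245282]
[255.84511546 162.96301346] ((252.86249542236328, 157.4796485900879), (53.294105529785156, 53.88751220703125)) [0.48881376 0.30483181 0.05      ] (array([0.48887453, 0.30488696, 0.05038098]), [np.float64(5.589377658495161e-05), np.float64(5.589377658488575e-05)])
```

View pics/z68.png

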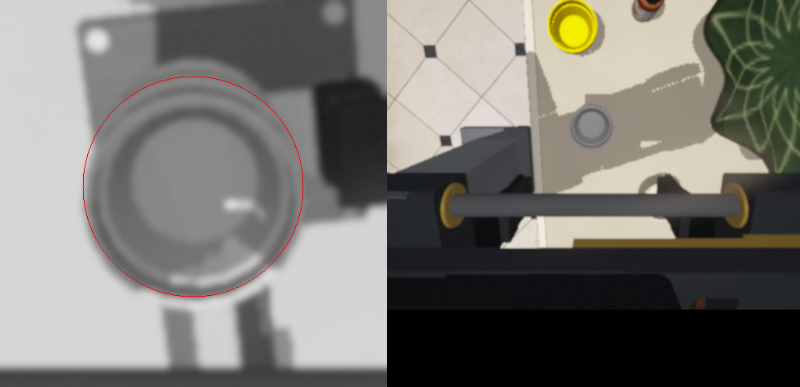

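Left crop: cup_b's rim ring sits concentric in cup_low's ring, about 2 mm from the seat axis as measured. Right: steel cup_a is at (252.9,157.5), the yellow look-alike is beyond it, and the two views agree at (0.489, 0.305, 0.050).

```bash
python3 -m pendant '[[[-4,-17,20],0],[[0,0,40],0],[[0,0,40],0],[[0,0,40],0],[[0,0,25],0],[[0,0,14],0],[[0,0,6],0],[[0,0,0],0]]' 87
python3 -m pendant '[[[0,0,0],0],[[0,0,0],0],[[0,0,0],0],[[0,0,0],0],[[0,0,0],0],[[0,0,0],0]]' 40 20
```

```text
time: 12.68
position: [0.4897, 0.3049, 0.058]
tool_rot: [1.0, -0.002, 0.0, -0.0]
ft_force: [0.2, -0.5, 0.5]
grip_width: 0.087
time: 13.42
position: [0.4894, 0.305, 0.058]
tool_rot: [1.0, -0.001, 0.0, -0.0]
ft_force: [-1.0, -0.4, 5.3]
grip_width: 0.0622
```

```bash
python3 -m pendant '[[[0,0,-10],0],[[0,0,-30],0],[[0,0,-40],0],[[0,0,-45],0],[[0,0,-45],0],[[0,0,-30],0],[[0,10,-5],0],[[0,25,0],0]]'
python3 -m pendant '[[[1,45,0],0],[[1,45,0],0],[[0,45,0],0],[[0,45,0],0],[[0,40,0],0],[[0,30,0],0],[[0,15,0],0],[[0,0,0],0]]'
python3 -m pendant '[[[0,20,0],0],[[0,0,0],0],[[0,0,0],0]]'
python3 - <<'E'
from rig import robot,camera
import cv2,numpy as np
from h import *
c=camera("wrist");np.savez("pics/w9.npz",**c);o=robot.get_obs()["position"];print(o)
p=proj(c,o-[0,0,.008]);h,v=circ(c,p,50,66,80,3);print(p,h,[plane(c,q[:2],o[2]-.008).round(4) for q in h])
s=camera("scene");np.savez("pics/scene9.npz",**s);d=camera("side");np.savez("pics/side9.npz",**d)
a=cv2.resize(s["pixels"][150:250,190:290],(400,400));b=cv2.resize(d["pixels"][130:230,220:320],(400,400))
cv2.imwrite("pics/z9.png",np.hstack([a,b]))
E
```

```text
time: 14.42
position: [0.4885, 0.2694, 0.2619]
tool_rot: [1.0, -0.001, -0.0, 0.0]
ft_force: [0.5, 0.2, -1.1]
grip_width: 0.0621
time: 15.42
position: [0.4897, 0.0043, 0.2617]
tool_rot: [1.0, -0.002, -0.001, -0.0]
ft_force: [0.4, 0.1, -2.3]
grip_width: 0.0617
time: 15.8
position: [0.49, -0.0139, 0.2623]
tool_rot: [1.0, -0.001, -0.0, -0.0]
ft_force: [0.3, 0.0, -1.6]
grip_width: 0.0618
[ 0.49001059 -0.01395756  0.26237594]
[257.18189151 244.00794551] [[259.75       241.25        55.25      ]
 [261.25       242.25        61.85000229]
 [255.25       235.75        56.85000229]
 [255.25       234.25        58.5       ]] [array([ 0.4913, -0.0124,  0.2544]), array([ 0.4921, -0.013 ,  0.2544]), array([ 0.489 , -0.0094,  0.2544]), array([ 0.489 , -0.0086,  0.2544])]
```

View pics/z9.png

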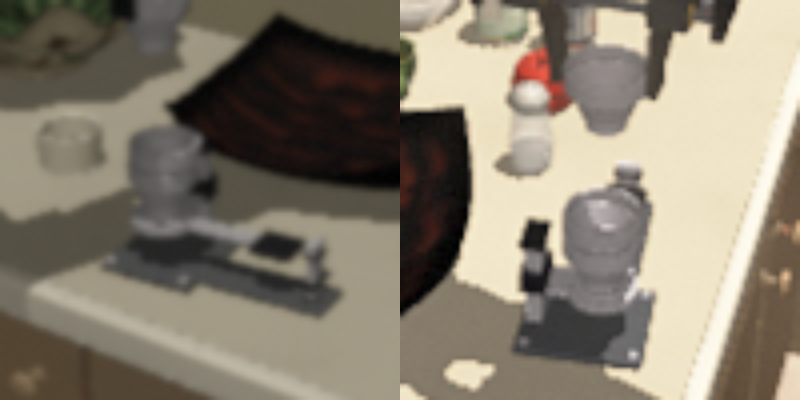

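Both views show two nested, upright cups with the third held above. The held cup's offset is the same as last time, so I'll go to the same release point.

```bash
python3 -m pendant '[[[2,2,0],0],[[0,0,25],0],[[0,0,30],0],[[0,0,22],0],[[0,0,15],0],[[0,0,10],0],[[0,0,6],0],[[0,0,0],0]]'
python3 -m pendant '[[[0,0,2],0],[[0,0,2],0],[[0,0,1],0],[[0,0,0],0],[[0,0,0],0]]'
```

```text
time: 16.95
position: [0.4924, -0.0171, 0.1545]
tool_rot: [1.0, -0.001, -0.0, -0.0]
ft_force: [0.1, -0.4, -1.6]
grip_width: 0.0622
time: 17.58
position: [0.4923, -0.0171, 0.1496]
tool_rot: [1.0, -0.002, 0.0, 0.0]
ft_force: [-0.1, 0.4, -1.8]
grip_width: 0.062
```

```bash
python3 -m pendant '[[[0,0,1],0],[[0,0,0],0],[[0,0,0],0]]'
python3 -m pendant '[[[0,0,0],0],[[0,0,0],0],[[0,0,0],0],[[0,0,-10],0],[[0,0,-30],0],[[0,0,-30],0],[[0,0,-20],0],[[0,0,0],0]]' 87
python3 -m pendant '[[[3,30,0],0],[[4,40,0],0],[[4,30,0],0],[[2,8,0],0],[[0,0,0],0],[[0,0,0],0],[[0,0,0],0]]' 0 20
python3 - <<'E'
from rig import robot,camera
import cv2,numpy as np
from h import *
print(robot.get_obs()["position"])
c=camera("wrist");np.savez("pics/w10.npz",**c)
p=proj(c,[.4925,-.0157,.14]);h,v=circ(c,p,30,46);print(p,h,[plane(c,q[:2],.14).round(4) for q in h])
s=camera("scene");d=camera("side")
a=cv2.resize(s["pixels"][150:250,190:290],(400,400));b=cv2.resize(d["pixels"][130:230,220:320],(400,400))
cv2.imwrite("pics/z10.png",np.hstack([a,b]))
E
```

```text
time: 17.95
position: [0.4923, -0.0171, 0.1485]
tool_rot: [1.0, -0.001, -0.0, -0.0]
ft_force: [0.4, 1.0, -1.3]
grip_width: 0.0619
time: 18.95
position: [0.4934, -0.0174, 0.2405]
tool_rot: [1.0, -0.001, 0.002, 0.001]
ft_force: [-0.1, -0.5, 0.6]
grip_width: 0.0871
time: 19.82
position: [0.5047, -0.124, 0.2385]
tool_rot: [1.0, -0.001, -0.0, -0.0]
ft_force: [0.0, -0.8, 0.1]
grip_width: 0.0253
[ 0.5046963  -0.12402275  0.23851289]
[239.56719132  50.67314136] [[239.9375      54.1875      35.73749924]
 [239.1875      49.3125      36.75      ]
 [242.9375      53.8125      42.45000076]
 [240.3125      55.6875      42.90000153]] [array([ 0.4927, -0.018 ,  0.14  ]), array([ 0.4922, -0.0148,  0.14  ]), array([ 0.4949, -0.0178,  0.14  ]), array([ 0.493, -0.019,  0.14 ])]
```

View pics/z10.png

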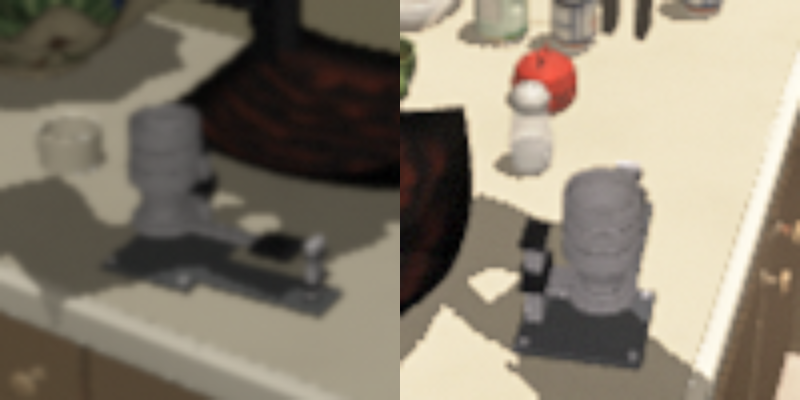

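The scene and side views show three cups nested and upright. I'll align the tool with the stand and descend above the pad with the fingers closed.

```bash
python3 -m pendant '[[[0,1,20],-6],[[0,0,35],0],[[0,0,40],0],[[0,0,30],0],[[0,0,20],0],[[0,0,10],0],[[0,0,4],0],[[0,0,0],0]]' 0 40
python3 -m pendant '[[[0,0,4],0],[[0,0,4],0],[[0,0,4],0],[[0,0,3],0],[[0,0,0],0],[[0,0,0],0]]'
```

```text
time: 20.98
position: [0.5053, -0.1263, 0.0799]
tool_rot: [0.999, 0.051, 0.0, 0.0]
ft_force: [0.0, -0.4, 0.3]
grip_width: 0.0004
time: 21.72
position: [0.5053, -0.1263, 0.0649]
tool_rot: [0.999, 0.051, 0.0, 0.0]
ft_force: [0.1, -0.3, 6.3]
grip_width: 0.0
```

```bash
python3 -m pendant '[[[0,0,3],0],[[0,0,4],0],[[0,0,4],0],[[0,0,4],0],[[0,0,2],0],[[0,0,1],0],[[0,0,0],0],[[0,0,0],0]]'
python3 - <<'E'
from rig import robot,camera
import cv2,numpy as np
from h import *
o=robot.get_obs();print(o["position"],o["ft_force"])
s=camera("scene");d=camera("side");np.savez("pics/scene11.npz",**s);np.savez("pics/side11.npz",**d)
a=cv2.resize(s["pixels"][170:230,215:275],(420,420),interpolation=cv2.INTER_CUBIC);b=cv2.resize(d["pixels"][155:215,240:300],(420,420)[:2],interpolation=cv2.INTER_CUBIC)
cv2.imwrite("pics/z11.png",np.hstack([a,b])[:,:800])
y=np.array([.115]);e=np.array([np.sin(.115),-np.cos(.115),0]);S=np.array([.4925,-.0157,0])
print("pred mark",proj(s,S+e*.146+[0,0,.025]),"pad end",proj(s,S+e*.13+[0,0,.025]),"stack top",proj(s,S+[0,0,.115]),proj(d,S+[0,0,.115]))
E
```

```text
time: 22.72
position: [0.5053, -0.1263, 0.0475]
tool_rot: [0.999, 0.051, 0.001, 0.0]
ft_force: [-1.1, -0.3, 10.2]
grip_width: 0.0007
[ 0.50533871 -0.12634436  0.0474677 ] [-1.12607075 -0.27176401 10.17361168]
pred mark [268.24244708 218.7437997 ] pad end [263.95588456 217.61973137] stack top [229.71854007 185.67049243] [269.86202977 183.91862883]
```

View pics/z11.png

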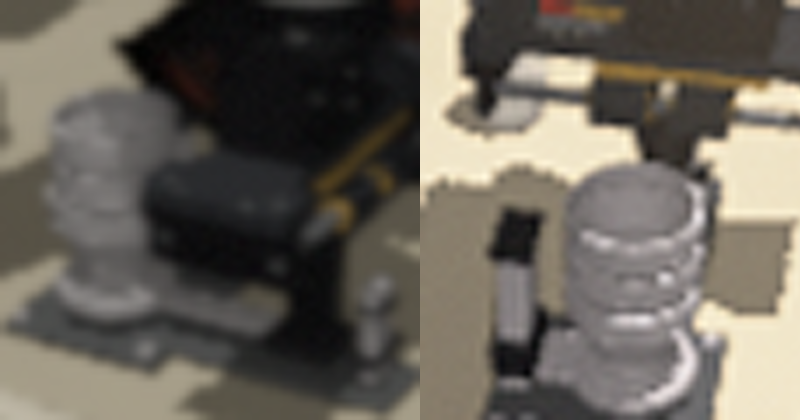

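```bash
python3 - <<'E'
import cv2,numpy as np
from h import *
S=np.array([.4925,-.0157,0])
for n in("scene","side"):
    a=dict(np.load(f"pics/{n}9.npz"));b=dict(np.load(f"pics/{n}11.npz"));k=8
    up=lambda c:cv2.resize(cv2.cvtColor(c["pixels"],cv2.COLOR_BGR2GRAY),None,fx=k,fy=k,interpolation=cv2.INTER_CUBIC)
    p0=proj(a,S+[0,0,.068]);p1=proj(a,S+[0,0,.043]);A,B=up(a),up(b)
    x,y=(p0*k).astype(int);w,h=(8*k,9*k);T=A[y-h:y+h,x-w-3*k:x+w-3*k] if n=="scene" else A[y-h:y+h,x-w:x+w]
    o=(x-w-3*k if n=="scene" else x-w)
    m=12*k;R=B[y-h-m:y+h+m,o-m:o+2*w+m];_,v,_,l=cv2.minMaxLoc(cv2.matchTemplate(R,T,cv2.TM_CCOEFF_NORMED))
    d=(np.array(l)-m)/k;print(n,"shift",d,"for 25mm",p1-p0,"score",round(v,2),"travel mm",25*d[1]/(p1-p0)[1])
E
```

```text
scene shift [-0.75  -4.625] for 25mm [0.300045   6.39381327] score 0.59 travel mm -18.083887523578777
side shift [-0.125  5.75 ] for 25mm [-0.08606593  5.87490068] score 0.49 travel mm 24.46849876230394
```

The scene match locked onto the wrong stripe, because the cup rims repeat. I'll repeat it on the seat ring, searching only downward.

```bash
python3 - <<'E'
import cv2,numpy as np
from h import *
S=np.array([.4925,-.0157,0]);k=8
for n in("scene","side"):
    a=dict(np.load(f"pics/{n}9.npz"));b=dict(np.load(f"pics/{n}11.npz"))
    up=lambda c:cv2.resize(cv2.cvtColor(c["pixels"],cv2.COLOR_BGR2GRAY),None,fx=k,fy=k,interpolation=cv2.INTER_CUBIC)
    A,B=up(a),up(b)
    for z,hh in((.05,3),(.053,4),(.058,6),(.075,10)):
        p0=proj(a,S+[0,0,z]);p1=proj(a,S+[0,0,z-.025]);x,y=(p0*k).astype(int);w,h=6*k,hh*k;xo=x-w-(3*k if n=="scene" else 0)
        T=A[y-h:y+h,xo:xo+2*w];m=k;R=B[y-h:y+h+11*k,xo-m:xo+2*w+m]
        _,v,_,l=cv2.minMaxLoc(cv2.matchTemplate(R,T,cv2.TM_CCOEFF_NORMED));print(n,z,"dy",l[1]/k,"travel",round(25*l[1]/k/(p1-p0)[1],1),"score",round(v,2))
E
```

```text
scene 0.05 dy 7.0 travel 27.7 score 0.28
scene 0.053 dy 6.875 travel 27.2 score 0.36
scene 0.058 dy 6.625 travel 26.1 score 0.4
scene 0.075 dy 2.0 travel 7.8 score 0.23
side 0.05 dy 6.0 travel 26.1 score 0.89
side 0.053 dy 6.375 travel 27.6 score 0.74
side 0.058 dy 5.625 travel 24.2 score 0.65
side 0.075 dy 5.375 travel 22.7 score 0.5
```

The TCP reading gives about 24.5 mm of travel. The best image matches scatter around 24–28 mm, and the 10.2 N force fits the spring. Handing in.

```bash
python3 - <<'E'
from rig import robot,order
o=robot.get_obs();print(o["time"],o["position"],o["ft_force"]);print(order.hand_in())
E
```

```text
22.825 [ 0.50539528 -0.12635538  0.04750102] [-0.63493703  0.39095104 10.03227502]
the job is handed in; nothing more can be done
None
```

I nested cup_b and then cup_a into cup_low on the lift and let go. I then pressed the lever with the closed fingers to about 25 mm and handed in at 22.8 s, still holding it.

**Stack:** the last pictures show all three cups nested and upright, with the fingers clear of them. The top rim measured within about 3 mm of the seat's axis.

**Lever:** the fingertip height gives 24.5 mm of travel (TCP z 0.0475 m). The push was about 10 N, inside the 9–11 N you gave.

**Checks that failed or disagreed:**
- **Travel from images:** the side-camera matches gave 22.7–27.6 mm, and 26.1 mm for the best-scoring one. The scene-camera matches scored low: two runs failed, and the rest gave 26–28 mm.
- **Pad against the mark:** I did not check this directly, because the gripper and fingers hid the pad in the scene view.
- **cup_b rim height:** it triangulated 6 mm low, at 44 mm instead of 50, because the two views were close together. The grasp was good anyway.
- **cup_low rim fit:** one of the two circle fits was about 2 px off, so I used the other.

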